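# Load handle blanks into a small vacuum press and close it

## Robot

A 6-joint arm with a two-finger parallel gripper is mounted at the origin on the work surface. World frame = base frame: x ahead of the robot, y to its left, z up, the work surface at z = 0. Lengths are in m, angles in degrees, forces in N, time in s.
With the tool pointing down it reaches from about 0.375 to 0.75 m from the base axis. Payload 9 kg.
Tool frame: the origin (TCP) lies where the fingers leave the gripper's body, on its centre line; the fingertips stand 73 mm ahead of it and the grasp point (between the pads) lies 54 mm ahead of it (robot.tip_reach is the distance from the TCP to the fingertips, in m); z points along the fingers, y is the line along which they close (so a half turn about z gives the same grasp; the last joint's range is limited). The gripper opens to 85 mm and grips with 20 to 120 N. Pads are 22 mm wide; open, the fingers measure 114 mm over their backs; the gripper's body (76 mm by 85 mm) begins 54 mm behind the grasp point. The pads swing forward as they close: fully open they stand 13 mm farther back than shut.
Start: joints at [64.303, 5.964, 5.575, 89.605, 0, 77.527], TCP at [0.137, 0.584, 0.304] pointing down, gripper open.
Joint ranges: [-171.21, 171.21], [-48.23, 106.86], [-62.78, 66.21], [-105.2, 120.99], [-86.42, 89.51], [-180, 180]. Speed limits (degrees/s): [127.2, 127.2, 147.25, 180, 180, 180].

## Interface

Orientations are given as [roll, pitch, yaw] about the fixed x, y, z axes, in that order (R = Rz(yaw) Ry(pitch) Rx(roll)).
In Python, from plant import robot gives the robot as it stands. Calls block until the motion is done:
- robot.move_pose(position, orientation): joint-space move of the TCP to a pose.
- robot.line_to(position, vel=0.15, rotation=None, guard=None): straight line of the TCP; rotation=None keeps the orientation; vel is the mean speed in m/s. With guard (N) it stops when the force on the tool has changed by that much, and returns True; else False.
- robot.goto_joints(angles): joint-space move.
- robot.set_gripper(opening): finger opening in m; the grip force is fixed at half the most; returns when the fingers have stopped.
- robot.pause(seconds).
- robot.ik(position, orientation): joint angles nearest the present ones, or None.
- robot.observe(): the state.
- robot.grab_frame(name): name is "scene" or "top"; returns the picture (480x640x3 uint8, blue, green, red); there is no depth.
- robot.get_calibration(name): a dict with "vertical_fov" (degrees; the focal length in pixels is half the picture's height over the tangent of half this angle, whatever the lens; pixels are square), "cx", "cy" (the principal point, pixels), "k1" (the pictures are not rectified: a ray, as slopes to the right and down, at radius r is drawn at 1 + k1 r^2 times it, then the intrinsics apply), "rvec" (rotation vector, rad) and "tvec" (3), from world to camera coordinates, as OpenCV has them. Camera axes: x right, y down, z forward; pixel columns grow to the right and rows downward; lengths in m; the calibration is good to about 2 mm. A picture is of the moment at which its call begins. get_calibration takes no time and is no camera call.
A pose or a line that the arm cannot do raises robot.IKError and nothing moves.
- robot.job_done(): hands the job in; it is judged then, once.
The state is a dict: "time": time; "q": joint angles; "qvel": joint speeds; "joint_torque": joint torques, N m; "tool_pos": TCP position; "tcp_rot": TCP orientation; "ft_force": force on the tool from outside, world axes, zero at the start; "torque": the same for the moment, N m; "gripper_width": finger opening in m; "gripper_force": force on a finger pad.
Only numpy, scipy, OpenCV 4.12 (cv2) and the standard library are available. Lean on these libraries where they do the work, as an engineer would, in place of code of your own. Each camera call takes 0.05 s, during which the arm holds its last target. There are 200 camera calls.

## Task

Load the vacuum press with the glued handle blanks: first shut the vacuum valve (handle to 0 degrees), then lift the top plate off its two guide pins and lay it flat on the black rubber mat. Lay every blank on the oak board into a groove of the press, one per groove, then lower the top plate level and gently, not dropping it, over both guide pins until it is fully home, and only then open the valve to the green mark at 60 degrees. Let go of everything and leave the jar, the pot and the palette knife where they are.

Things in the scene. Friction and masses are not known exactly. Their poses are not given: they have to be found in the camera images.
- bed: press bed, fixed: aluminium slab 214 (x) x 226 (y) x 15 mm with four wooden-ribbed grooves along its x. Origin at the centre of the slab's underside, at bench height, z up. Four black rests 22 x 22 mm at (+-93, +-90) mm, tops at z = 42 mm, carry the plate. A blank in its groove reaches z = 40 mm; neighbours stand 27 mm apart, so the fingers may open only partly there.
- pin1 (a point): tip of guide pin 1, an upright steel pin on the bed at bed (x, y) = (-92, 0) mm: 14 mm thick, tip 85 mm above the bench, tapering to 5 mm over its last 14 mm.
- pin2 (a point): tip of guide pin 2, an upright steel pin on the bed at bed (x, y) = (92, 0) mm: 14 mm thick, tip 85 mm above the bench, tapering to 5 mm over its last 14 mm.
- slot1 (a point): groove 1 of the bed: where the centre of a blank lies when it is seated mid-groove (27.5 mm above the bench, at bed y = -78 mm); axes as the bed's, x along the groove. The groove is 142 mm long, 33 mm wide and 8 mm deep: floor 15 mm, rib tops 23 mm above the bench; ribs 19 mm wide.
- slot2 (a point): groove 2 of the bed: where the centre of a blank lies when it is seated mid-groove (27.5 mm above the bench, at bed y = -26 mm); axes as the bed's, x along the groove. The groove is 142 mm long, 33 mm wide and 8 mm deep: floor 15 mm, rib tops 23 mm above the bench; ribs 19 mm wide.
- slot3 (a point): groove 3 of the bed: where the centre of a blank lies when it is seated mid-groove (27.5 mm above the bench, at bed y = 26 mm); axes as the bed's, x along the groove. The groove is 142 mm long, 33 mm wide and 8 mm deep: floor 15 mm, rib tops 23 mm above the bench; ribs 19 mm wide.
- slot4 (a point): groove 4 of the bed: where the centre of a blank lies when it is seated mid-groove (27.5 mm above the bench, at bed y = 78 mm); axes as the bed's, x along the groove. The groove is 142 mm long, 33 mm wide and 8 mm deep: floor 15 mm, rib tops 23 mm above the bench; ribs 19 mm wide.
- plate: plywood top plate 214 x 214 x 10 mm, about 0.45 kg, with 17 mm through-holes at (-92, 0) and (92, 0) mm and a blue bar handle on top in its middle: 90 mm long (plate x), 20 mm thick (y), from z = 10 to 50 mm. Origin: centre of its underside, z up. Fits either way round. Starts fully home: underside 42 mm above the bench, pins standing 33 mm above its top.
- mat: black rubber mat, fixed, 250 x 250 x 3 mm, where the plate is laid while the press is loaded. Origin at the centre of its underside.
- board: oak board, fixed, 340 (x) x 220 (y) x 5 mm, on which the blanks start. Origin at the centre of its underside.
- blank1: laminated wooden handle blank with a dark brown core in light wood, square bar 130 x 25 x 25 mm, 60 g. Origin at its centre, x along its length. May be absent. Starts lying on the oak board (its centre 17.5 mm above the bench).
- blank2: laminated wooden handle blank with a red core in light wood, square bar 130 x 25 x 25 mm, 60 g. Origin at its centre, x along its length. May be absent. Starts lying on the oak board (its centre 17.5 mm above the bench).
- blank3: laminated wooden handle blank with a green core in dark wood, square bar 130 x 25 x 25 mm, 60 g. Origin at its centre, x along its length. May be absent. Starts lying on the oak board (its centre 17.5 mm above the bench).
- blank4: laminated wooden handle blank with a yellow core in dark wood, square bar 130 x 25 x 25 mm, 60 g. Origin at its centre, x along its length. May be absent. Starts lying on the oak board (its centre 17.5 mm above the bench).
- valve (a joint): vacuum valve angle in rad: 0 = shut (yellow end of the handle over the red mark, against a stop), growing anticlockwise seen from above up to the stop at 1.571; the green mark is at 60 degrees = 1.047 rad. It has friction (about 0.1 N m) and stays where it is left.
- valve_grip (a point): centre of the valve's bar handle, on its upright turning axis, 63 mm above the bench. The black bar with one yellow end is 80 mm long, 16 mm thick, and spans 48 to 78 mm above the bench; the point turns with it: x along the bar towards the yellow end, y across it, z up. Below it is the fixed brass body with a grey dial 90 mm wide, 36 mm above the bench.
- glue_jar: closed white jar, 72 mm wide, 85 mm high. Bystander.
- pot: terracotta pot, 84 mm wide, 95 mm high. Bystander.
- palette_knife: palette knife about 200 mm long lying beyond the press. Bystander.

How it is judged:
By the outcome, as a careful person would: the job done as asked, in the order asked, and still so for the second after the job is handed in, with the robot touching nothing.
Of blank1, blank2, blank3, blank4 only 2 to 4 are there at a start; the rules pass over those that are not, and their reading is None.
At some moment in a run one of blank1, blank2, blank3, blank4 may be knocked a few centimetres aside while the robot is not near it.
Once in a run the grip may slacken for a moment while it holds something.
It also fails if it takes over 210 s, if anything falls off the work surface, if the arm or the gripper's body presses on something with over 40 N, if the wrist force passes 120 N, or if a joint passes its speed limit or range.

## Working session

There is one attempt and no reset: what is moved stays moved. The work goes in short steps, each a Python script; the robot and the scene stay as the last script left them, time stands still between calls to the robot, and variables do not carry over. Pictures are saved under pics/ and viewed, at most 14 in all, crops included, and the job is handed in when it is done.

```bash
ls; mkdir -p pics; python3 - <<'E'
from plant import robot
import cv2
for n in("scene","top"):
    f=robot.grab_frame(n); cv2.imwrite(f"pics/{n}0.png",f); print(n,robot.get_calibration(n))
print(robot.observe())
E
```

```text
pics
scene {'vertical_fov': 56.223373010258435, 'cx': 305.3735154331265, 'cy': 244.07308751238426, 'k1': -0.0555547706671852, 'rvec': array([ 1.41325233,  2.082964  , -0.89121926]), 'tvec': array([ 0.22841645, -0.30259594,  1.54389839])}
top {'vertical_fov': 56.408031869826765, 'cx': 321.5302911693736, 'cy': 241.00195260773947, 'k1': -0.006767186495977189, 'rvec': array([ 2.12681455, -2.16347474,  0.1795558 ]), 'tvec': array([0.00446631, 0.58876244, 0.83152631])}
{'time': 0.1, 'q': array([6.43018832e+01, 5.99563347e+00, 5.53268729e+00, 8.96047186e+01,
       1.29376203e-03, 7.75284569e+01]), 'qvel': array([-0.03595835,  0.04156233,  0.10356842, -0.04265742,  0.04587702,
       -0.04699183]), 'joint_torque': array([ 6.05912763e-03, -5.58205140e+01,  5.04720569e+01,  1.29646590e-02,
       -2.53317539e-04,  1.43124544e-05]), 'tool_pos': array([0.13715758, 0.58390106, 0.30320684]), 'tcp_rot': array([-1.79934211e+02, -1.58757583e-02,  1.66773416e+02]), 'ft_force': array([-0.2067886 ,  0.58144761,  0.5457675 ]), 'torque': array([ 0.02783546,  0.00705898, -0.01985894]), 'gripper_force': 0.0, 'gripper_width': 0.08538297850224937}
```

View pics/scene0.png

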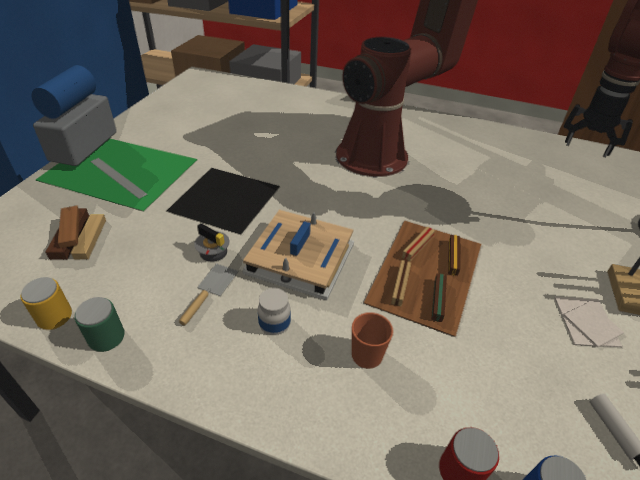

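View pics/top0.png

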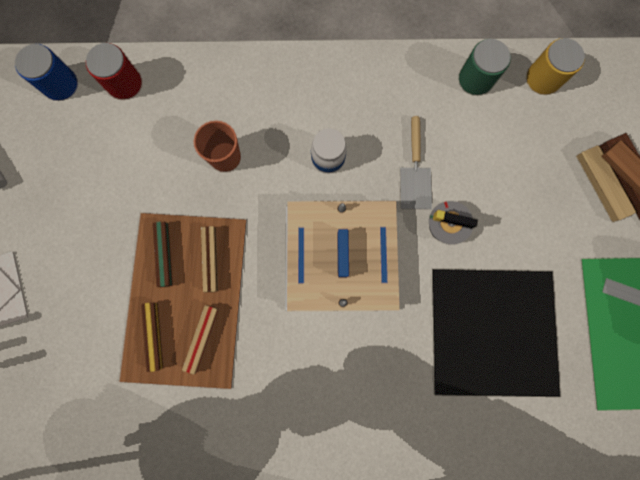

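The top view shows the plate at about (343,255) with pin tips at (341,208) and (343,302). The valve is at (455,219) with its yellow end to the left at (437,217), and the mat is at (497,332). There are four blanks on the board: green (163,254), brown (208,258), yellow (151,336) and red (200,339).

```bash
cat > vis.py <<'E'
import numpy as np, cv2
from plant import robot
def cam(n):
    c=robot.get_calibration(n); f=240/np.tan(np.radians(c["vertical_fov"]/2))
    return c,f,cv2.Rodrigues(np.array(c["rvec"]))[0],np.array(c["tvec"])
def cast(n,px,z):
    """pixels -> world points on plane z"""
    c,f,R,t=cam(n); px=np.atleast_2d(px).astype(float)
    d=cv2.undistortPoints(px[:,None],np.array([[f,0,c["cx"]],[0,f,c["cy"]],[0,0,1]]),np.array([c["k1"],0,0,0]))[:,0]
    D=np.c_[d,np.ones(len(d))]@R; C=-R.T@t
    return C+D*((z-C[2])/D[:,2])[:,None]
def proj(n,P):
    c,f,R,t=cam(n)
    return cv2.projectPoints(np.atleast_2d(P).astype(float),c["rvec"],t,np.array([[f,0,c["cx"]],[0,f,c["cy"]],[0,0,1]]),np.array([c["k1"],0,0,0]))[0][:,0]
E
python3 - <<'E'
import cv2,numpy as np
from vis import *
np.set_printoptions(precision=4,suppress=True)
f=cv2.imread("pics/top0.png")
a=cv2.resize(f[205:390,115:250],None,fx=3,fy=3,interpolation=cv2.INTER_CUBIC)
b=cv2.resize(f[190:250,420:490],None,fx=5,fy=5,interpolation=cv2.INTER_CUBIC)
d=cv2.resize(f[195:315,280:405],None,fx=2,fy=2,interpolation=cv2.INTER_CUBIC)
o=np.zeros((560,770,3),np.uint8);o[:555,:405]=a;o[:300,410:760]=b;o[310:550,410:660]=d;cv2.imwrite("pics/c1.png",o)
print("pins",cast("top",[[341,208],[343,302]],.085)); print("handle",cast("top",[[343,253]],.092))
print("valve",cast("top",[[455,219],[437,217]],.078)); print("board",cast("top",[[141,213],[246,219],[232,388],[121,381]],.005))
hsv=cv2.cvtColor(f,cv2.COLOR_BGR2HSV)
m=((f.max(2)<28)).astype(np.uint8)
m[:, :420]=0;m[:260]=0
m=cv2.morphologyEx(m,cv2.MORPH_OPEN,np.ones((3,3)))
c=max(cv2.findContours(m,0,2)[0],key=cv2.contourArea)
q=cv2.approxPolyDP(c,8,True)[:,0]; P=cast("top",q,.003);print("mat",q.tolist(),P,P.mean(0))
for x in [(163,254),(208,258),(151,336),(200,339),(159,254),(212,258),(343,245),(301,250)]: print(x,hsv[x[1],x[0]])
E
```

```text
pins [[ 0.6453 -0.0431  0.085 ]
 [ 0.4687 -0.0425  0.085 ]]
handle [[ 0.5584 -0.0443  0.092 ]]
valve [[ 0.6221 -0.2609  0.078 ]
 [ 0.6265 -0.2266  0.078 ]]
board [[0.6599 0.3662 0.005 ]
 [0.6438 0.1492 0.005 ]
 [0.3078 0.1737 0.005 ]
 [0.3249 0.3904 0.005 ]]
mat [[435, 380], [435, 393], [477, 394]] [[ 0.3149 -0.2246  0.003 ]
 [ 0.2902 -0.2232  0.003 ]
 [ 0.2866 -0.3058  0.003 ]] [ 0.2972 -0.2512  0.003 ]
(163, 254) [ 13 124  72]
(208, 258) [  9 157  65]
(151, 336) [ 22 168 164]
(200, 339) [  4 179 145]
(159, 254) [69 89 95]
(212, 258) [ 19 100 174]
(343, 245) [106 157 114]
(301, 250) [107 166 115]
```

View pics/c1.png

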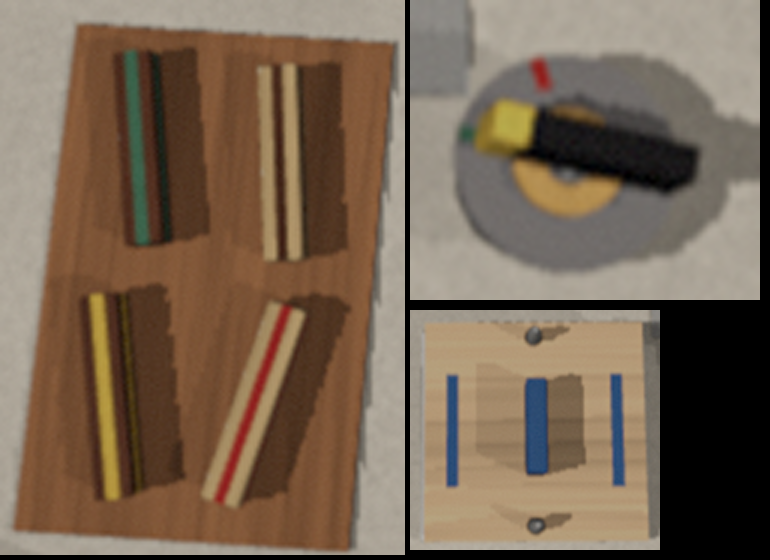

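The crop shows all four blanks cleanly, with bright cores and the shaded sides facing right. The valve's yellow end is close to the green mark on the left, and the red mark is at the top, so shutting it means turning clockwise by about 60°.

```bash
cat >> vis.py <<'E'
def rect(mask,z,n="top",k=1):
    """largest blob -> (centre xyz, long-axis yaw deg, length, width), on plane z"""
    cs=cv2.findContours(mask.astype(np.uint8),0,cv2.CHAIN_APPROX_NONE)[0]
    if not cs: return None
    c=max(cs,key=cv2.contourArea)
    if cv2.contourArea(c)<20: return None
    P=cast(n,c[:,0],z)[:,:2]
    (x,y),(w,h),a=cv2.minAreaRect((P*1000).astype(np.float32))
    if h>w: w,h,a=h,w,a+90
    a=(a+90)%180-90
    return np.round([x/1000,y/1000,a,w,h],4)
def blanks(f,z=.030,box=None):
    h=cv2.cvtColor(f,cv2.COLOR_BGR2HSV); H,S,V=[h[...,i].astype(int) for i in range(3)]
    roi=np.zeros(H.shape,bool); x0,x1,y0,y1=box or (115,250,205,395); roi[y0:y1,x0:x1]=1
    light=roi&(V>135)&(S>60)&(S<150)&(H>12)&(H<26)
    red=roi&((H<7)|(H>172))&(S>165)&(V>110)
    out={"blank2":rect(red,z),"blank3":rect(roi&(H>55)&(H<90)&(S>70)&(V>70),z),"blank4":rect(roi&(H>19)&(H<30)&(S>150)&(V>110),z)}
    m=cv2.morphologyEx(light.astype(np.uint8),cv2.MORPH_CLOSE,np.ones((1,7),np.uint8))
    m[cv2.dilate(red.astype(np.uint8),np.ones((13,13)))>0]=0
    out["blank1"]=rect(m,z); return out
E
python3 - <<'E'
from vis import *
np.set_printoptions(precision=4,suppress=True)
f=cv2.imread("pics/top0.png"); h=cv2.cvtColor(f,cv2.COLOR_BGR2HSV); H,S,V=[h[...,i].astype(int) for i in range(3)]
X,Y=np.meshgrid(range(640),range(480))
for k,v in blanks(f).items(): print(k,v)
blue=(H>98)&(H<115)&(S>110)&(Y>200)&(Y<310)
for a,b,z in((335,355,.092),(290,310,.052),(375,392,.052)): print("blue",rect(blue&(X>a)&(X<b),z))
wood=(H>9)&(H<26)&(S>70)&(V>60)&(X>275)&(X<410)&(Y>190)&(Y<320)
m=cv2.morphologyEx((wood|blue).astype(np.uint8),cv2.MORPH_CLOSE,np.ones((7,7))); print("plate",rect(m,.052))
m=(V<45)&(X>425)&(X<570)&(Y>262)&(Y<400); print("mat",rect(cv2.morphologyEx(m.astype(np.uint8),cv2.MORPH_OPEN,np.ones((5,5))),.003), V[300,500],V[370,500],V[265,500])
pc=cast("top",[[432,269],[553,270],[560,395],[434,395]],.003); print(pc,pc.mean(0))
print("valve top",cast("top",[[456.8,218.6],[438,208+5.6],[477.6,219.6+3]],.078),"dial",cast("top",[[451,222.4]],.036),"red",cast("top",[[446.2,205]],.036))
dial=(S<25)&(V>60)&(V<125)&(X>425)&(X<490)&(Y>195)&(Y<250); print("dialmask",rect(dial,.036))
C=-cam("top")[2].T@cam("top")[3]; print("cam",C)
fs=cv2.imread("pics/scene0.png")
cv2.imwrite("pics/s1.png",cv2.resize(fs[205:300,185:365],None,fx=4.4,fy=4.4,interpolation=cv2.INTER_CUBIC))
E
```

```text
blank2 [  0.4041   0.2339 -18.5441 128.7558   5.308 ]
blank3 [  0.5719   0.3149   5.7721 126.8108   6.1681]
blank4 [  0.4104   0.3291   6.8998 130.1076   9.4923]
blank1 [  0.5518   0.2215  -4.338  147.8674  37.8758]
blue [ 0.5588 -0.0442 -0.9205 85.8009 18.446 ]
blue [  0.5615   0.0357  -0.6328 105.3973   5.8621]
blue [  0.5598  -0.1249  -0.6188 103.707    8.532 ]
plate [  0.5609  -0.0455  89.1212 213.4765 212.6721]
mat [  0.4065  -0.35    88.052  245.6133 244.7263] 25 26 175
[[ 0.5339 -0.2309  0.003 ]
 [ 0.5276 -0.4799  0.003 ]
 [ 0.2812 -0.4698  0.003 ]
 [ 0.2865 -0.221   0.003 ]] [ 0.4073 -0.3504  0.003 ]
valve top [[ 0.6228 -0.2644  0.078 ]
 [ 0.6331 -0.2289  0.078 ]
 [ 0.6144 -0.3038  0.078 ]] dial [[ 0.6238 -0.2658  0.036 ]] red [[ 0.6597 -0.2583  0.036 ]]
dialmask [ 0.6021 -0.2593 74.3402 88.7164 41.4473]
cam [0.4525 0.0052 0.9129]
```

View pics/s1.png

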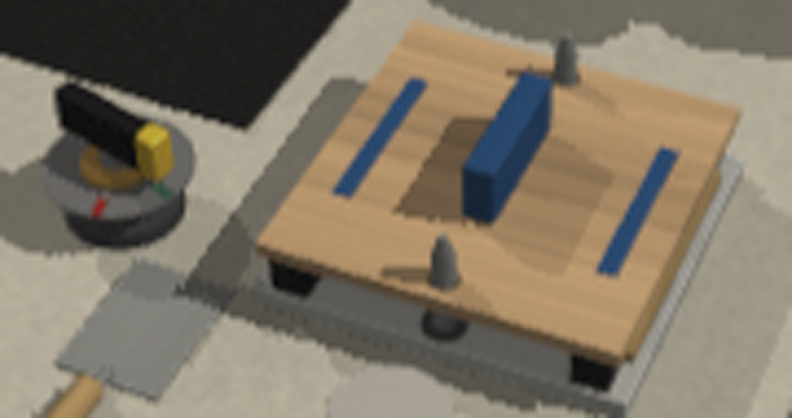

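Measurements agree with the known sizes: plate 213×213 mm and blank lengths 127–130 mm. The valve bar points to about 76° and the red mark is at about 12°. Next I shut the valve.

```bash
cat > hlp.py <<'E'
from vis import *
np.set_printoptions(precision=4,suppress=True)
def near(yaw):
    """yaw, or its half turn, giving the smaller |q6| change of the two legal ones is left to ik; keep q6 central"""
    return yaw
def rot(yaw): return [180,0,yaw]
def st(msg=""):
    o=robot.observe(); print(msg,"t%.1f"%o["time"],"p",o["tool_pos"],"yaw %.1f"%o["tcp_rot"][2],"F",o["ft_force"],"Mz %.2f"%o["torque"][2],"w %.4f f %.0f"%(o["gripper_width"],o["gripper_force"])); return o
def turn(dq6):
    q=np.array(robot.observe()["q"]); q[5]+=dq6; robot.goto_joints(q)
E
python3 - <<'E'
from hlp import *
x,y=.623,-.265
robot.move_pose([x,y,.22],rot(-104)); st("above")
robot.line_to([x,y,.126],guard=15); st("down")
robot.set_gripper(.012); o=st("grip")
q=np.array(robot.observe()["q"]); 
for d in [15,30,42,50]:
    r=q.copy(); r[5]+=d; robot.goto_joints(r); o=st(d)
cv2.imwrite("pics/t1.png",robot.grab_frame("top"))
E
```

```text
above t3.5 p [ 0.6232 -0.2644  0.2201] yaw -104.0 F [-0.883   0.5296  1.2751] Mz -0.02 w 0.0857 f 0
down t4.3 p [ 0.6234 -0.2652  0.1271] yaw -104.0 F [ 0.3103 -0.1229  0.0019] Mz 0.04 w 0.0851 f 0
grip t4.9 p [ 0.6231 -0.2651  0.1264] yaw -104.0 F [-0.4932  1.0947  2.6742] Mz -0.05 w 0.0149 f 59
15 t5.3 p [ 0.623  -0.265   0.1263] yaw -118.8 F [-1.9314  1.0243  2.2769] Mz -0.09 w 0.0149 f 59
30 t5.7 p [ 0.6229 -0.2649  0.1264] yaw -133.6 F [-3.0107  2.3173  3.6455] Mz -0.09 w 0.0148 f 59
42 t6.0 p [ 0.6228 -0.2648  0.1264] yaw -145.6 F [-4.1148  3.5706  5.1078] Mz -0.12 w 0.0150 f 59
50 t6.2 p [ 0.6227 -0.2648  0.1264] yaw -153.6 F [-4.9661  3.2895  5.6422] Mz -0.12 w 0.0145 f 59
```

```bash
python3 - <<'E'
from hlp import *
q=np.array(robot.observe()["q"])
for d in range(2,24,2):
    r=q.copy(); r[5]+=d; robot.goto_joints(r); robot.pause(.1); o=st(d)
    if abs(o["torque"][2])>.45: break
E
```

```text
2 t6.6 p [ 0.6227 -0.2647  0.1263] yaw -155.4 F [-2.9331  1.5533  3.0807] Mz 0.10 w 0.0152 f 59
4 t7.0 p [ 0.6227 -0.2647  0.1263] yaw -157.5 F [-3.1129  2.0433  3.6344] Mz -0.04 w 0.0150 f 59
6 t7.3 p [ 0.6227 -0.2647  0.1264] yaw -159.5 F [-3.5466  3.3253  4.0128] Mz -0.04 w 0.0147 f 59
8 t7.7 p [ 0.6227 -0.2647  0.1264] yaw -161.5 F [-3.5563  3.4902  5.8102] Mz -0.02 w 0.0148 f 59
10 t8.0 p [ 0.6227 -0.2646  0.1263] yaw -163.5 F [-4.2995  3.7731  4.6752] Mz -0.09 w 0.0147 f 59
12 t8.4 p [ 0.6227 -0.2647  0.1263] yaw -165.5 F [-3.135   3.6822  4.3438] Mz -0.08 w 0.0145 f 60
14 t8.7 p [ 0.6227 -0.2646  0.1263] yaw -167.5 F [-4.7026  3.1238  5.2773] Mz 0.26 w 0.0149 f 59
16 t9.1 p [ 0.6229 -0.2646  0.1263] yaw -169.5 F [-2.56    2.2151  3.7463] Mz 0.77 w 0.0154 f 41
```

Torque rises at about −167°, so the shut stop sits there. I relax onto it, release, then take the plate.

```bash
python3 - <<'E'
from hlp import *
turn(-2.3); st("relaxed")
robot.set_gripper(.05); o=st("open")
p=o["tool_pos"]; robot.line_to([p[0],p[1],.2]); 
x,y=.560,-.045
robot.move_pose([x,y,.21],rot(179.2))
cv2.imwrite("pics/t2.png",robot.grab_frame("scene")); 
robot.set_gripper(.06)
print(robot.line_to([x,y,.131],guard=12)); st("at handle")
robot.set_gripper(.015); st("gripped")
E
python3 -c "
import cv2;f=cv2.imread('pics/t2.png');cv2.imwrite('pics/t2c.png',cv2.resize(f[205:300,185:365],None,fx=4.4,fy=4.4,interpolation=cv2.INTER_CUBIC))"
```

```text
relaxed t9.3 p [ 0.6229 -0.2646  0.1264] yaw -167.2 F [-3.1522  3.5069  5.2665] Mz 0.08 w 0.0147 f 60
open t9.8 p [ 0.623  -0.2647  0.1263] yaw -167.2 F [ 0.684  -0.9784  0.6635] Mz 0.03 w 0.0501 f 0
False
at handle t12.3 p [ 0.5604 -0.0451  0.1318] yaw 179.2 F [ 0.6365 -0.0264  0.6078] Mz 0.02 w 0.0601 f 0
gripped t12.8 p [ 0.5606 -0.045   0.1322] yaw 179.2 F [-0.7756  2.6007  5.8093] Mz 0.01 w 0.0190 f 61
```

View pics/t2c.png

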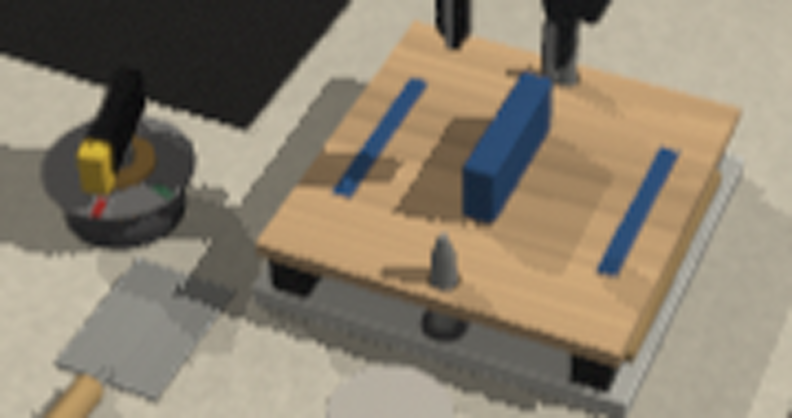

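The yellow end stands over the red mark, so the valve is shut. Now I lift the plate and take it to the mat.

```bash
python3 - <<'E'
from hlp import *
x,y=.560,-.045
robot.line_to([x,y,.150],vel=.05); st("l1")
robot.line_to([x,y,.192],vel=.08); st("l2")
mx,my=.4065,-.350
robot.line_to([mx,my,.192],vel=.15,rotation=rot(178.5)); st("over mat")
robot.line_to([mx,my,.105],vel=.08); st("low")
print(robot.line_to([mx,my,.088],vel=.02,guard=8)); st("down")
E
```

```text
l1 t13.3 p [ 0.5599 -0.0451  0.15  ] yaw 179.2 F [-0.0179  0.0722 -6.0194] Mz -0.05 w 0.0191 f 60
l2 t14.0 p [ 0.56  -0.045  0.192] yaw 179.2 F [-0.5658 -0.5709 -5.9445] Mz -0.02 w 0.0193 f 60
over mat t16.4 p [ 0.4068 -0.3496  0.192 ] yaw 178.5 F [ 0.5388  0.2539 -4.5166] Mz 0.02 w 0.0190 f 60
low t17.6 p [ 0.4068 -0.3504  0.1057] yaw 178.5 F [ 0.7165  0.5101 -5.6042] Mz -0.03 w 0.0188 f 60
True
down t18.2 p [ 0.4064 -0.35    0.0932] yaw 178.5 F [-1.0874  0.3052  4.5622] Mz -0.01 w 0.0192 f 61
```

```bash
python3 - <<'E'
from hlp import *
robot.line_to([.4065,-.35,.0922],vel=.02); robot.set_gripper(.05); st("rel")
robot.line_to([.4065,-.35,.2]); 
f=robot.grab_frame("top"); cv2.imwrite("pics/t3.png",f)
for k,v in blanks(f).items(): print(k,v)
o=f[190:400,120:570]; cv2.imwrite("pics/t3c.png",cv2.resize(f[190:400,275:575],None,fx=2.66,fy=2.66,interpolation=cv2.INTER_CUBIC))
E
```

```text
rel t18.9 p [ 0.4066 -0.3501  0.0922] yaw 178.5 F [-0.463  -0.366  -0.2497] Mz -0.02 w 0.0501 f 0
blank2 [  0.4038   0.2339 -18.5444 128.169    5.5509]
blank3 [  0.5711   0.315    5.654  125.227    6.4543]
blank4 [  0.4104   0.329    6.8179 130.103    9.3538]
blank1 [  0.5596   0.2204   2.972  126.8941  23.6716]
```

View pics/t3c.png

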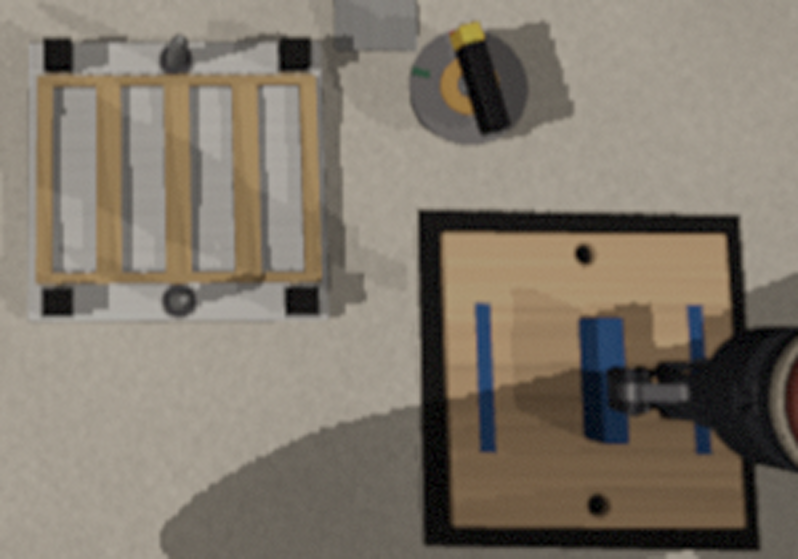

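The plate lies flat on the mat, the bed is empty and all four blanks are unchanged. I start with one blank as a trial.

```bash
cat >> hlp.py <<'E'
B=np.array([.5603,-.045]); BY=-.8
def slot(k):
    y=(-.078,-.026,.026,.078)[k-1]; a=np.radians(BY); return B+[-np.sin(a)*y,np.cos(a)*y]
def pick(b):
    x,y,a=b[:3]; yaw=180+a if a<0 else -180+a
    robot.set_gripper(.06)
    robot.move_pose([x,y,.17],rot(yaw)); g=robot.line_to([x,y,.0885],vel=.12,guard=10); st(f"at {g}")
    robot.set_gripper(.018); st("grip")
    robot.line_to([x,y,.161],vel=.15); o=st("lifted"); return .022<o["gripper_width"]<.029
def place(k):
    x,y=slot(k)
    robot.line_to([x,y,.161],vel=.2,rotation=rot(179.2)); o=st("over")
    if not .022<o["gripper_width"]<.029: print("LOST"); return False
    robot.line_to([x,y,.108],vel=.12); g=robot.line_to([x,y,.0975],vel=.03,guard=5); o=st(f"contact {g}")
    if not .022<o["gripper_width"]<.029 or o["tool_pos"][2]>.102: print("BAD SEAT"); return False
    robot.set_gripper(.037); st("open"); robot.line_to([x,y,.2],vel=.2); return True
E
python3 - <<'E'
from hlp import *
print("frame centre",cast("top",[[275+179/2.66,190+179/2.66]],.023), [slot(k) for k in (1,2,3,4)])
f=robot.grab_frame("top"); b=blanks(f)["blank1"]; print(b)
if pick(b): place(1)
f=robot.grab_frame("top"); cv2.imwrite("pics/t4.png",f); print(blanks(f))
cv2.imwrite("pics/t4c.png",cv2.resize(f[190:400,115:415],None,fx=2.66,fy=2.66,interpolation=cv2.INTER_CUBIC))
E
```

```text
frame centre [[ 0.5587 -0.0469  0.023 ]] [array([ 0.5592, -0.123 ]), array([ 0.5599, -0.071 ]), array([ 0.5607, -0.019 ]), array([0.5614, 0.033 ])]
[  0.5596   0.2204   2.972  126.8941  23.6068]
at False t23.1 p [0.5601 0.2204 0.0893] yaw -177.0 F [1.0033 0.1135 0.5173] Mz 0.03 w 0.0597 f 0
grip t23.5 p [0.5603 0.2205 0.0896] yaw -177.0 F [-0.9267  0.0448  5.9958] Mz 0.00 w 0.0233 f 60
lifted t24.1 p [0.5592 0.2204 0.1601] yaw -177.0 F [ 0.817  -0.0672 -0.93  ] Mz -0.02 w 0.0234 f 60
over t26.0 p [ 0.5592 -0.1222  0.161 ] yaw 179.3 F [ 0.3005 -0.9431  0.0661] Mz 0.01 w 0.0234 f 60
contact True t26.9 p [ 0.5598 -0.1233  0.0996] yaw 179.2 F [-1.6169  1.1353  6.8673] Mz 0.02 w 0.0233 f 61
open t27.2 p [ 0.5592 -0.123   0.0985] yaw 179.2 F [-0.372   0.4245 -0.4755] Mz 0.01 w 0.0370 f 0
{'blank2': array([  0.4041,   0.2339, -18.5331, 128.7557,   5.0626]), 'blank3': array([  0.5711,   0.3148,   5.7819, 125.2362,   5.8521]), 'blank4': array([  0.4104,   0.3291,   6.8989, 130.1076,   9.7246]), 'blank1': array([  0.4832,   0.2655,  -4.4543, 329.5215, 212.8893])}
```

View pics/t4c.png

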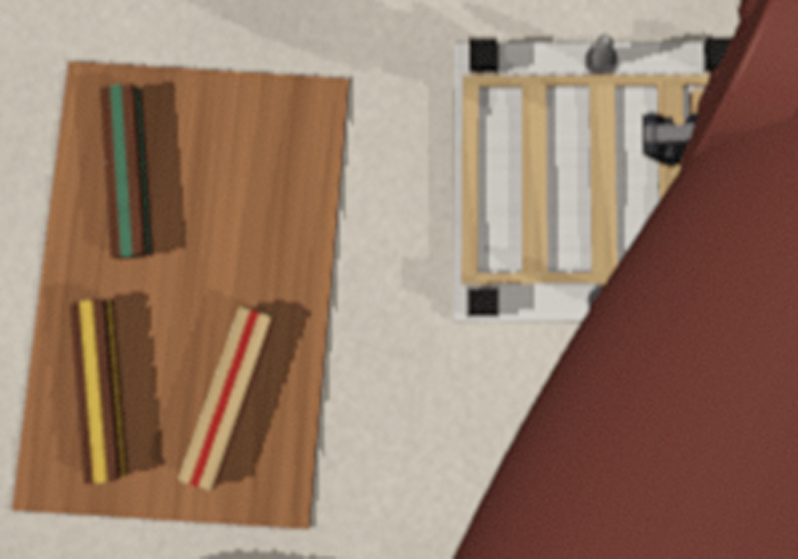

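Blank 1 made contact at the expected seat height of 0.0996 m. The other three are still at green (122,170), yellow (95,390) and red (225,395) in the crop. I continue with those, measuring again before each pick.

```bash
python3 - <<'E'
from hlp import *
for n,k,L in(("blank2",2,(.4041,.2339)),("blank3",3,(.571,.315)),("blank4",4,(.4104,.329))):
    b=blanks(robot.grab_frame("top"))[n]; print(n,b)
    if b is None or abs(b[3]-128)>6 : print("odd"); break
    if not pick(b) or not place(k): break
robot.line_to([.48,.15,.25],vel=.3)
f=robot.grab_frame("scene"); cv2.imwrite("pics/s5.png",f)
cv2.imwrite("pics/s5c.png",cv2.resize(f[190:310,180:490],None,fx=2.55,fy=2.55,interpolation=cv2.INTER_CUBIC))
E
```

```text
blank2 [  0.4042   0.234  -18.6148 128.7562   5.0919]
at False t30.6 p [0.4047 0.234  0.0892] yaw 161.4 F [-0.0228  1.141  -0.8796] Mz 0.02 w 0.0598 f 0
grip t31.0 p [0.4049 0.2342 0.0895] yaw 161.4 F [-0.6232 -0.7297  5.8377] Mz -0.03 w 0.0235 f 60
lifted t31.6 p [0.4039 0.2339 0.1602] yaw 161.4 F [-0.4029 -0.0136 -0.8175] Mz -0.02 w 0.0232 f 59
over t33.5 p [ 0.5597 -0.0704  0.161 ] yaw 179.2 F [-0.5126  0.6709 -1.0123] Mz 0.01 w 0.0233 f 59
contact True t34.5 p [ 0.5605 -0.0712  0.0995] yaw 179.2 F [-1.2948  0.1765  5.4702] Mz 0.06 w 0.0233 f 60
open t34.7 p [ 0.5599 -0.071   0.0984] yaw 179.2 F [0.6062 0.2302 0.125 ] Mz 0.03 w 0.0372 f 0
blank3 [  0.5711   0.3147   5.8748 125.2425   5.9485]
at False t38.1 p [0.5716 0.3147 0.0894] yaw -174.1 F [ 0.6972 -0.9615 -0.3201] Mz 0.06 w 0.0598 f 0
grip t38.5 p [0.5717 0.315  0.0897] yaw -174.1 F [-0.8149  0.2401  6.1805] Mz -0.01 w 0.0233 f 61
lifted t39.1 p [0.5708 0.3146 0.1601] yaw -174.1 F [-0.4026  0.3173 -1.5289] Mz 0.03 w 0.0234 f 60
over t40.9 p [ 0.5607 -0.0183  0.161 ] yaw 179.3 F [-0.2195  0.6288  0.6137] Mz 0.01 w 0.0233 f 60

[... 152 characters left out ...]
79.2 F [-0.1058 -0.1841 -0.3409] Mz -0.02 w 0.0371 f 0
blank4 [  0.4104   0.329    6.9952 130.1126   9.765 ]
at False t45.5 p [0.4109 0.3291 0.0892] yaw -173.0 F [0.1513 0.1612 1.4819] Mz -0.07 w 0.0600 f 0
grip t45.9 p [0.411  0.3293 0.0895] yaw -173.0 F [-0.54    0.7354  5.103 ] Mz -0.02 w 0.0235 f 60
lifted t46.5 p [0.4101 0.3289 0.1602] yaw -173.0 F [ 0.3093  0.189  -1.1382] Mz 0.03 w 0.0235 f 59
over t48.3 p [0.5611 0.0338 0.161 ] yaw 179.3 F [ 0.0149  0.4346 -0.7112] Mz 0.01 w 0.0231 f 59
contact True t49.3 p [0.562  0.0329 0.0995] yaw 179.2 F [-0.41   -0.1458  5.5515] Mz -0.01 w 0.0233 f 60
open t49.6 p [0.5614 0.033  0.0984] yaw 179.2 F [-0.9912  0.3928  0.0478] Mz -0.02 w 0.0367 f 0
```

View pics/s5c.png

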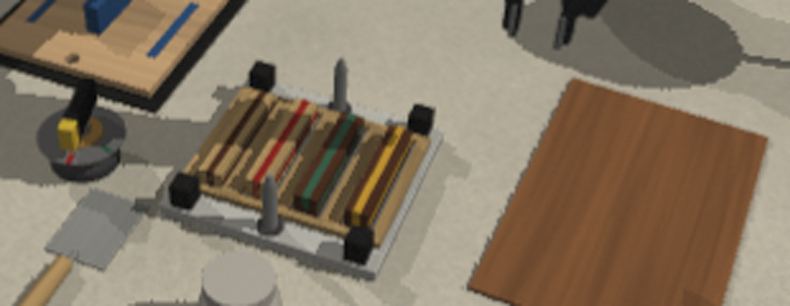

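All four blanks lie in the grooves, the board is empty, and the jar and knife are untouched. I move over the mat and check the seating numerically before gripping the plate.

```bash
python3 - <<'E'
from hlp import *
robot.set_gripper(.06)
robot.move_pose([.4065,-.35,.2],rot(178.5))
f=robot.grab_frame("top"); cv2.imwrite("pics/t6.png",f)
print(blanks(f,.040,(280,405,200,310)),[slot(k) for k in (1,2,3,4)])
h=cv2.cvtColor(f,cv2.COLOR_BGR2HSV); H,S,V=[h[...,i].astype(int) for i in range(3)]; X,Y=np.meshgrid(range(640),range(480))
print("handle",rect((H>98)&(H<115)&(S>110)&(X>485)&(X<515)&(Y>295)&(Y<370),.053))
cv2.imwrite("pics/t6c.png",cv2.resize(f[190:400,275:575],None,fx=2.66,fy=2.66,interpolation=cv2.INTER_CUBIC))
E
```

```text
{'blank2': array([  0.5585,  -0.072 ,  -0.2464, 124.7304,   5.3036]), 'blank3': array([  0.5613,  -0.0199,  -1.1516, 124.7119,   3.9744]), 'blank4': array([  0.5612,   0.0322,  -0.6724, 126.5838,   5.9528]), 'blank1': array([  0.5583,  -0.0442,  89.0958, 208.6594, 154.3224])} [array([ 0.5592, -0.123 ]), array([ 0.5599, -0.071 ]), array([ 0.5607, -0.019 ]), array([0.5614, 0.033 ])]
handle [ 0.407  -0.3435 -1.6185 83.8067 29.4632]
```

View pics/t6c.png

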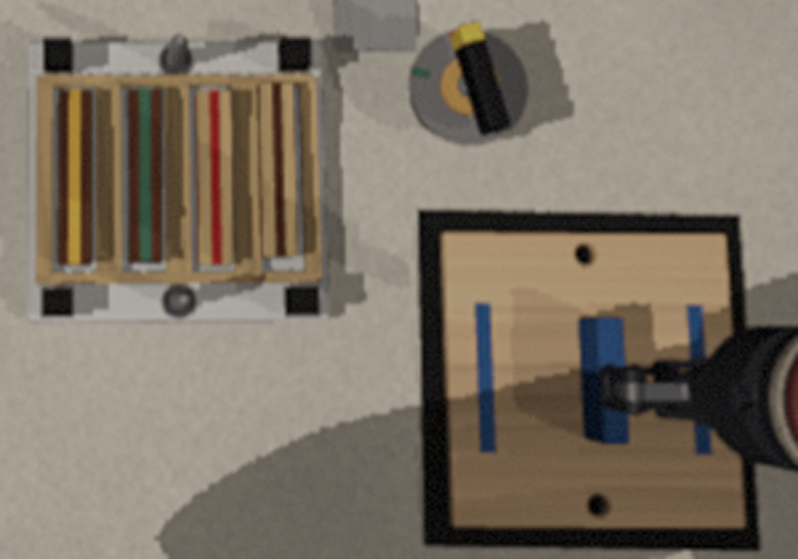

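Slots 2–4 check out within 2 mm. The brown blank in slot 1 looks shifted up in the picture, spanning rows 83–257 against 88–265 for the others, so I zoom in.

```bash
python3 - <<'E'
from hlp import *
f=cv2.imread("pics/t6.png"); s=robot.grab_frame("scene")
a=cv2.resize(f[215:300,345:400],None,fx=6.5,fy=6.5,interpolation=cv2.INTER_CUBIC)
b=cv2.resize(s[215:290,240:310],None,fx=6,fy=6,interpolation=cv2.INTER_CUBIC)
o=np.zeros((560,790,3),np.uint8); o[:a.shape[0],:a.shape[1]]=a; o[:b.shape[0],365:365+b.shape[1]]=b; cv2.imwrite("pics/z7.png",o)
for z in(.0305,.040,.048):
    print(z,[proj("top",[[slot(1)[0]+sx*.065,slot(1)[1]+sy*.0125,z]]).round(1).tolist() for sx in(1,-1) for sy in(1,-1)])
E
```

```text
0.0305 [[[373.3, 223.9]], [[385.7, 223.7]], [[375.7, 288.9]], [[388.4, 288.7]]]
0.04 [[[373.9, 223.0]], [[386.4, 222.8]], [[376.3, 288.6]], [[389.1, 288.4]]]
0.048 [[[374.4, 222.2]], [[387.1, 222.0]], [[376.8, 288.4]], [[389.8, 288.2]]]
```

View pics/z7.png

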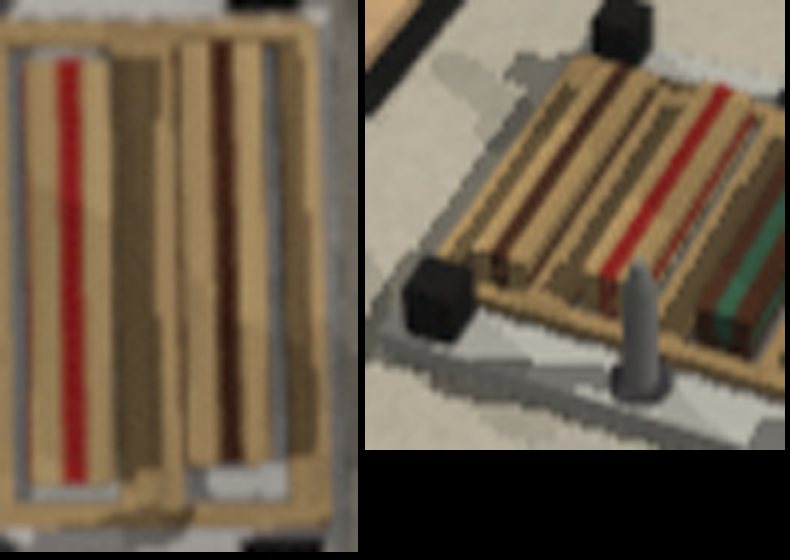

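The brown blank is level (65 px long, as expected at z = 40 mm), but it has moved about 4 mm in +x and +y and now sits against the rib. I regrasp it and recentre it.

```bash
python3 - <<'E'
from hlp import *
robot.set_gripper(.037)
x,y=slot(1); px,py=x+.004,y+.003
robot.move_pose([px,py,.2],rot(179.2))
robot.line_to([px,py,.115],vel=.15)
g=robot.line_to([px,py,.0985],vel=.04,guard=6); o=st(f"at {g}")
if not g:
    robot.set_gripper(.018); o=st("grip")
    if .022<o["gripper_width"]<.029:
        robot.line_to([px,py,.106],vel=.05); robot.line_to([x,y,.106],vel=.05); st("shift")
        g=robot.line_to([x,y,.0975],vel=.03,guard=5); st(f"contact {g}")
        robot.set_gripper(.037); st("open")
robot.line_to([*robot.observe()["tool_pos"][:2],.2],vel=.2)
robot.set_gripper(.06)
robot.move_pose([.4065,-.35,.2],rot(178.5))
f=robot.grab_frame("top"); cv2.imwrite("pics/t8.png",f); s=robot.grab_frame("scene")
print(blanks(f,.040,(280,405,200,310)))
a=cv2.resize(f[195:315,280:405],None,fx=4,fy=4,interpolation=cv2.INTER_CUBIC)
cv2.imwrite("pics/z8.png",a)
E
```

```text
at False t55.9 p [ 0.5631 -0.1199  0.0983] yaw 179.2 F [ 0.7497  0.4953 -0.1714] Mz 0.05 w 0.0370 f 0
grip t56.2 p [ 0.5635 -0.1201  0.099 ] yaw 179.2 F [ 0.1033 -0.0288  3.4412] Mz -0.04 w 0.0235 f 60
shift t56.7 p [ 0.5588 -0.1232  0.1058] yaw 179.2 F [-0.2269 -0.4508 -0.6908] Mz -0.03 w 0.0234 f 60
contact True t57.0 p [ 0.5594 -0.1231  0.099 ] yaw 179.2 F [-0.1759  0.6084  5.6366] Mz -0.05 w 0.0234 f 60
open t57.3 p [ 0.5589 -0.1229  0.0981] yaw 179.2 F [ 0.3866 -0.0478 -0.0709] Mz 0.01 w 0.0371 f 0
{'blank2': array([  0.5585,  -0.072 ,  -0.2464, 124.7304,   5.3036]), 'blank3': array([  0.5613,  -0.0188,  -1.1906, 124.7146,   5.9594]), 'blank4': array([  0.5612,   0.0322,  -0.6724, 126.5838,   5.9528]), 'blank1': array([  0.5584,  -0.0438,  88.9965, 207.6421, 154.4639])}
```

View pics/z8.png

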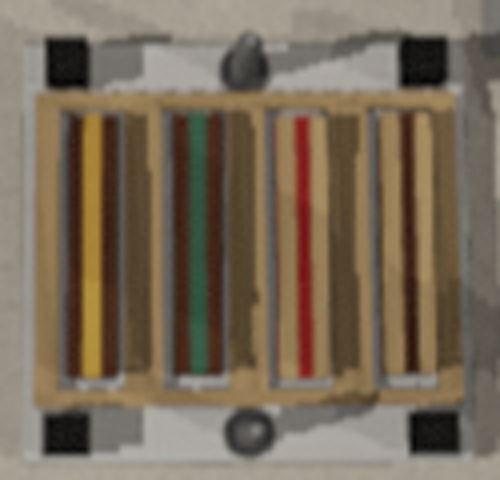

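All four blanks are now centred. Next the plate: regrasp at the recorded pose and carry it over the pins.

```bash
python3 - <<'E'
from hlp import *
mx,my=.4065,-.350
print(robot.line_to([mx,my,.0922],vel=.1,guard=10)); st("at")
robot.set_gripper(.015); st("grip")
robot.line_to([mx,my,.11],vel=.05); st("up")
robot.line_to([mx,my,.192],vel=.12); st("up2")
robot.line_to([.560,-.045,.192],vel=.13,rotation=rot(179.2)); o=st("over bed"); robot.pause(.4); o=st()
print("rp",o["tcp_rot"],o["torque"])
f=robot.grab_frame("scene"); cv2.imwrite("pics/s9.png",f)
cv2.imwrite("pics/s9c.png",cv2.resize(f[180:310,185:375],None,fx=4,fy=4,interpolation=cv2.INTER_CUBIC))
E
```

```text
False
at t60.7 p [ 0.4068 -0.3504  0.093 ] yaw 178.5 F [ 0.5499  0.8601 -0.2968] Mz 0.03 w 0.0602 f 0
grip t61.1 p [ 0.4067 -0.3502  0.0927] yaw 178.5 F [-0.9173  0.2722  5.0745] Mz -0.01 w 0.0197 f 61
up t61.7 p [ 0.4065 -0.3501  0.1101] yaw 178.5 F [-0.0767 -0.4395 -7.5362] Mz 0.02 w 0.0189 f 59
up2 t62.5 p [ 0.4063 -0.3497  0.1911] yaw 178.5 F [-0.6964  0.0128 -5.6029] Mz -0.03 w 0.0193 f 59
over bed t65.3 p [ 0.5599 -0.0453  0.192 ] yaw 179.2 F [-0.4977 -0.1348 -5.9911] Mz 0.03 w 0.0195 f 59
 t65.7 p [ 0.56  -0.045  0.192] yaw 179.2 F [-0.1152  0.5479 -4.1541] Mz -0.04 w 0.0192 f 59
rp [-179.9995    0.0024  179.1987] [ 0.0105  0.0454 -0.0437]
```

View pics/s9c.png

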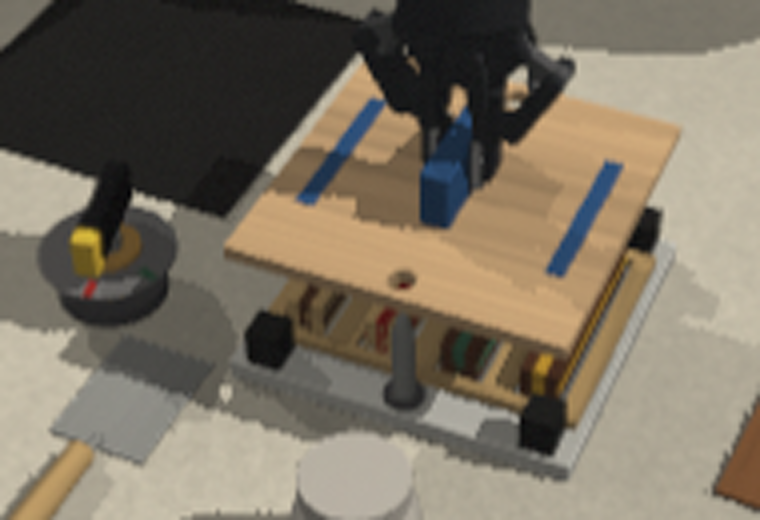

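The plate is level with its near hole above the pin. I lower it gently under guard.

```bash
python3 - <<'E'
from hlp import *
x,y=.560,-.045
for z,v,G in((.178,.06,8),(.165,.03,7),(.150,.03,8),(.136,.03,8),(.1295,.012,7)):
    g=robot.line_to([x,y,z],vel=v,guard=G); o=st(f"{z} {g}")
    if g: break
E
```

```text
0.178 False t66.1 p [ 0.5595 -0.0448  0.1771] yaw 179.2 F [-0.0451 -0.3948 -4.5257] Mz -0.02 w 0.0191 f 59
0.165 False t66.7 p [ 0.56   -0.045   0.1649] yaw 179.2 F [-0.6706  1.3157 -5.576 ] Mz 0.01 w 0.0192 f 59
0.15 False t67.3 p [ 0.56  -0.045  0.15 ] yaw 179.2 F [ 0.7936  0.2549 -5.2954] Mz -0.04 w 0.0191 f 59
0.136 False t68.0 p [ 0.56   -0.045   0.1359] yaw 179.2 F [-1.2549  0.1048 -6.1386] Mz 0.01 w 0.0192 f 59
0.1295 True t68.4 p [ 0.5601 -0.045   0.1317] yaw 179.2 F [-0.1019 -0.2653  4.9158] Mz -0.02 w 0.0192 f 61
```

Contact came at 0.1317 m, which is the original home height. I release and open the valve by 60°.

```bash
python3 - <<'E'
from hlp import *
robot.set_gripper(.05); st("rel")
robot.line_to([.56,-.045,.21],vel=.15)
x,y=.623,-.2648
robot.move_pose([x,y,.22],rot(-167.2))
robot.line_to([x,y,.126],vel=.12,guard=10); st("down")
f=robot.grab_frame("scene"); cv2.imwrite("pics/s10.png",f)
robot.set_gripper(.012); st("grip")
q=np.array(robot.observe()["q"])
for d in(20,40,60):
    r=q.copy(); r[5]-=d; robot.goto_joints(r); robot.pause(.15); st(d)
robot.set_gripper(.05); st("open")
robot.line_to([x,y,.22],vel=.2); robot.move_pose([.42,.25,.3],rot(180))
f=robot.grab_frame("scene"); t=robot.grab_frame("top"); cv2.imwrite("pics/t11.png",t)
o=np.zeros((600,790,3),np.uint8)
a=cv2.resize(f[180:310,185:375],None,fx=2.6,fy=2.6,interpolation=cv2.INTER_CUBIC); b=cv2.resize(t[190:250,420:490],None,fx=4,fy=4,interpolation=cv2.INTER_CUBIC); c=cv2.resize(t[195:315,280:405],None,fx=2,fy=2,interpolation=cv2.INTER_CUBIC)
o[:a.shape[0],:a.shape[1]]=a;o[:b.shape[0],505:505+b.shape[1]]=b;o[345:345+c.shape[0],:c.shape[1]]=c
cv2.imwrite("pics/f11.png",o)
E
```

```text
rel t68.8 p [ 0.559  -0.0447  0.1299] yaw 179.2 F [-0.2337 -0.0982  0.0818] Mz 0.04 w 0.0500 f 0
down t71.3 p [ 0.6235 -0.265   0.1271] yaw -167.2 F [-0.3027  0.0791  0.0165] Mz -0.02 w 0.0501 f 0
grip t71.8 p [ 0.6232 -0.2645  0.1269] yaw -167.2 F [-1.8664  3.7068  5.9639] Mz 0.06 w 0.0148 f 59
20 t72.3 p [ 0.6232 -0.2645  0.1269] yaw -147.3 F [-0.99    0.0786  0.9016] Mz -0.01 w 0.0149 f 59
40 t72.9 p [ 0.6232 -0.2645  0.1269] yaw -127.4 F [-0.3185  1.3206 -0.2619] Mz -0.08 w 0.0146 f 59
60 t73.5 p [ 0.6232 -0.2645  0.1269] yaw -107.4 F [0.9177 1.8136 0.7711] Mz -0.03 w 0.0149 f 59
open t73.9 p [ 0.6232 -0.2646  0.1269] yaw -107.2 F [ 0.0559  0.1436 -0.7663] Mz 0.01 w 0.0496 f 0
```

View pics/f11.png

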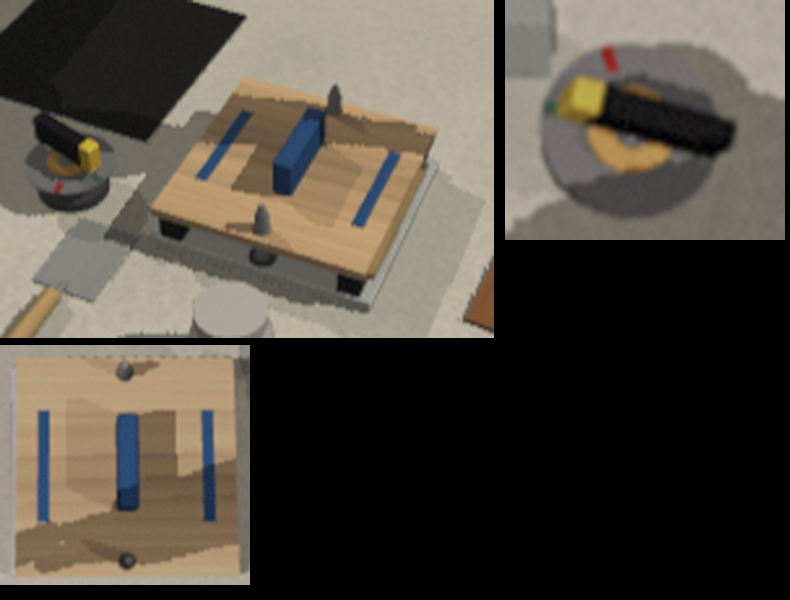

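The plate sits flat and fully home with both pins through, the valve's yellow end is at the green mark, and the jar and knife are untouched. I hand it in.

```bash
python3 -c "
from plant import robot
print(robot.job_done())"
```

```text
the job is handed in; nothing more can be done
None
```

The job is handed in, with no verdict returned yet: valve shut first, all four blanks in their grooves, plate lowered level and fully home over both pins, valve reopened by 60° to the green mark, everything released, and jar, pot and palette knife left alone.

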